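# Put the desk game away

## Task

Put the game on the study desk away. Take the wooden pusher and sweep all the white tiles with it into the three-sided tray (do not touch the tiles with the fingers), then stand the pusher back upright on the middle of its green pad. Also stack all the round discs flat and neatly centred on the round stand, the largest at the bottom and each next one smaller; leave the mug, the bird and the stapler where they are.

Things in the scene. Friction and masses are not known exactly. Their poses are not given: they have to be found in the camera images.
- tray: Fixed three-sided wooden tray with a green lining, open on one side, without a floor step: tiles slide straight in over the desk. Origin at desk level in the middle of the open side; its +y axis points into the tray, x runs along the open side. Inside 240 mm wide (x) and 180 mm deep (y); walls 30 mm high and 12 mm thick on the two sides and the back.
- pusher: Loose tile pusher of pale wood with a brass band, 200 g, standing upright. Its head is a block 110 mm wide (y), 32 mm thick (x), 40 mm high; both broad faces push. On the head's middle stands a grip 24 mm thick (x), 50 mm wide (y), reaching from 40 to 95 mm height. Origin in the middle of the underside, z up.
- pad: Fixed green felt pad, the pusher's place, 60 mm (x) by 140 mm (y), 4 mm thick. Origin at desk level under its middle.
- stand: Fixed round wooden stand for the discs, 100 mm across, 20 mm high with a flat green top. Origin at desk level on its axis.
- tile0: Loose game tile, 60 x 30 mm and 24 mm thick, white with a dark wooden underside, 45 g, lying flat. Origin in the middle of its underside, x along its length. May be absent (5 to 7 of the seven tiles are there).
- tile1: Loose game tile, 60 x 30 mm and 24 mm thick, white with a dark wooden underside, 45 g, lying flat. Origin in the middle of its underside, x along its length. May be absent (5 to 7 of the seven tiles are there).
- tile2: Loose game tile, 60 x 30 mm and 24 mm thick, white with a dark wooden underside, 45 g, lying flat. Origin in the middle of its underside, x along its length. May be absent (5 to 7 of the seven tiles are there).
- tile3: Loose game tile, 60 x 30 mm and 24 mm thick, white with a dark wooden underside, 45 g, lying flat. Origin in the middle of its underside, x along its length. May be absent (5 to 7 of the seven tiles are there).
- tile4: Loose game tile, 60 x 30 mm and 24 mm thick, white with a dark wooden underside, 45 g, lying flat. Origin in the middle of its underside, x along its length. May be absent (5 to 7 of the seven tiles are there).
- tile5: Loose game tile, 60 x 30 mm and 24 mm thick, white with a dark wooden underside, 45 g, lying flat. Origin in the middle of its underside, x along its length. May be absent (5 to 7 of the seven tiles are there).
- tile6: Loose game tile, 60 x 30 mm and 24 mm thick, white with a dark wooden underside, 45 g, lying flat. Origin in the middle of its underside, x along its length. May be absent (5 to 7 of the seven tiles are there).
- disc70: Loose blue wooden disc, 70 mm across and 14 mm thick, lying flat. Origin in the middle of its underside. May be absent (3 or 4 of the four discs are there).
- disc60: Loose yellow wooden disc, 60 mm across and 14 mm thick, lying flat. Origin in the middle of its underside. May be absent (3 or 4 of the four discs are there).
- disc50: Loose red wooden disc, 50 mm across and 14 mm thick, lying flat. Origin in the middle of its underside. May be absent (3 or 4 of the four discs are there).
- disc40: Loose white wooden disc, 40 mm across and 14 mm thick, lying flat. Origin in the middle of its underside. May be absent (3 or 4 of the four discs are there).
- mug: White mug, 76 mm across and 85 mm high, handle to its +y. Loose; origin under its middle. To be left alone.
- bird: Turquoise pottery bird paperweight, about 110 mm long and 85 mm high. Loose; origin under its middle. To be left alone.
- stapler: Black stapler, 130 mm long and 34 mm wide, 50 mm high. Loose; origin under its middle. To be left alone.
Things that resemble listed ones, but are neither listed nor needed, are in the scene too. Of the things shaped like the disc70, the blue one is meant.

How it is judged:
By the outcome, as a careful person would: the job done as asked, in the order asked, and still so for the second after the job is handed in, with the robot touching nothing.
Of tile0, tile1, tile2, tile3, tile4, tile5, tile6 only 5 to 7 are there at a start; the rules pass over those that are not, and their reading is None.
Of disc70, disc60, disc50, disc40 only 3 to 4 are there at a start; the rules pass over those that are not, and their reading is None.
At some moment in a run one of tile0, tile1, tile2, tile3, tile4, tile5, tile6 may be knocked a few centimetres aside while the robot is not near it.
Once in a run the grip may slacken for a moment while it holds something.
It also fails if it takes over 210 s, if anything falls off the work surface, if the arm or the gripper's body presses on something with over 40 N, if the wrist force passes 120 N, or if a joint passes its speed limit or range.

## Robot

A 7-joint arm with a two-finger parallel gripper is mounted at the origin on the work surface. World frame = base frame: x ahead of the robot, y to its left, z up, the work surface at z = 0. Lengths are in m, angles in degrees, forces in N, time in s.
With the tool pointing down it reaches from about 0.35 to 0.9 m from the base axis. Payload 19.9 kg.
Tool frame: the origin (TCP) lies midway between the tips of the shut fingers; the grasp point (between the pads) lies 19 mm behind it (bot.grasp_offset is the distance from the TCP to the grasp point, in m); z points along the fingers, y is the line along which they close (so a half turn about z gives the same grasp; the last joint's range is limited). The gripper opens to 94 mm and grips with 3 to 60 N. Pads are 16 mm wide; open, the fingers measure 119 mm over their backs; the gripper's body (75 mm by 177 mm) begins 78 mm behind the grasp point.
Start: joints at [-76.576, 23.915, -0.59, 92.452, 0.269, 63.638, -3.037], TCP at [0.17, 0.601, 0.205] pointing down, gripper open.
Joint ranges: [-161.28, 161.28], [-22.2, 115.67], [-73.04, 71.86], [3.21, 147.25], [-68.34, 248.33], [10.77, 114.83], [-161.83, 161.83]. Speed limits (degrees/s): [108.29, 108.29, 136.94, 136.94, 172.46, 172.46, 172.46].

## Interface

Orientations are given as a 3x3 rotation matrix whose columns are the frame's x, y, z axes.
In Python, from station import bot gives the robot as it stands.
- The arm moves only by the shell command python3 -m creep 'ROWS'. ROWS is JSON, a list that holds one entry, the list of rows, each a list of 5 numbers: the finger opening in cm, from 0 to 9.4, then the shift along the tool's x, y, z in cm, then the turn about the tool's z in degrees. A call has 1 to 20 rows; each row is the pose to reach, as a shift and turn from the pose commanded when the call began, along the tool's axes at that moment; what a row does not reach only later rows make up. A row lasts 1/10 s, in which the tool goes at most 50 mm and 8.59 degrees, less where a joint would pass 70% of its speed; a pose out of reach is approached as far as the arm can. A call with a gripper value outside its range is refused whole. The fingers move at their own pace and stop on an object; the grip force is fixed at half the most. Time passes only in rows, so rows that repeat a pose let the fingers close. It gives the time, the measured TCP pose, the force, the opening and the grip force at its end, in the units of the state.
- bot.read_state(): the state, without advancing time (a new reading comes with each control period).
- bot.capture(name): name is "side" or "top"; returns the picture (400x640x3 uint8, red, green, blue); there is no depth.
- bot.camera_model(name): a dict with "vfov" (degrees; the focal length in pixels is half the picture's height over the tangent of half this angle, whatever the lens; pixels are square), "cx", "cy" (the principal point, pixels), "pose" (4x4, takes a point from camera to world coordinates). Camera axes: x right, y down, z forward; pixel columns grow to the right and rows downward; lengths in m; the calibration is good to about 2 mm. A picture is of the moment at which its call begins. camera_model takes no time and is no camera call.
- bot.job_done(): hands the job in; it is judged then, once.
The state is a dict: "clock": time; "qpos": joint angles; "dq": joint speeds; "joint_torque": joint torques, N m; "tcp_pos": TCP position; "orientation": TCP orientation; "contact_force": force on the tool from outside, world axes, zero at the start; "ft_torque": the same for the moment, N m; "width": opening from 0.0 (shut) to 1.0 (fully open); "finger_force": force on a finger pad.
Only numpy, scipy, OpenCV 4.12 (cv2) and the standard library are available. Lean on these libraries where they do the work, as an engineer would, in place of code of your own. Each camera call takes 0.05 s, during which the arm holds its last target. There are 200 camera calls.

## Working session

There is one attempt and no reset: what is moved stays moved. The work goes in short steps, Python scripts to look and compute and a shell command to move; the robot and the scene stay as the last step left them, time stands still between calls to the robot, and variables do not carry over. Pictures are saved under pics/ and viewed, at most 14 in all, crops included, and the job is handed in when it is done.

```bash
ls; mkdir -p pics; python3 - <<'E'
from station import bot
import cv2
for n in("top","side"):
    cv2.imwrite(f"pics/{n}0.png",bot.capture(n)[:,:,::-1]); print(n,bot.camera_model(n))
s=bot.read_state();print(s)
E
```

```text
pics
top {'vfov': 51.837628490104755, 'cx': 311.2102760101568, 'cy': 196.51387444847654, 'pose': array([[ 0.02605298, -0.99758723,  0.06435022,  0.48082222],
       [-0.99924906, -0.02414142,  0.03030675, -0.12317901],
       [-0.02868013, -0.06509148, -0.99746707,  1.00037884],
       [ 0.        ,  0.        ,  0.        ,  1.        ]])}
side {'vfov': 45.444943938966034, 'cx': 316.47084479516616, 'cy': 204.72116902489788, 'pose': array([[-0.99072943, -0.04596871,  0.12783609,  0.41234626],
       [-0.1340866 ,  0.48201171, -0.8658438 ,  0.90240722],
       [-0.02181677, -0.87495805, -0.48370698,  0.60716373],
       [ 0.        ,  0.        ,  0.        ,  1.        ]])}
{'clock': 0.1, 'qpos': array([-76.57622953,  23.94446997,  -0.59052751,  92.4801471 ,
         0.26975764,  63.63888001,  -3.03742002]), 'dq': array([-0.08886453, -0.12919348, -0.0387446 , -0.0450159 ,  0.05379185,
        0.08334485,  0.00036535]), 'joint_torque': array([ 1.83700016e-03, -8.52576327e+01,  6.40525986e-01, -4.26688957e+01,
       -4.88318503e-02,  1.65705703e-02,  3.69960719e-05]), 'tcp_pos': array([0.1701125 , 0.60106287, 0.2049036 ]), 'orientation': array([[-9.62211161e-01,  2.72304313e-01, -2.06962749e-04],
       [ 2.72304377e-01,  9.62210576e-01, -1.06477168e-03],
       [-9.08001758e-05, -1.08089206e-03, -9.99999412e-01]]), 'contact_force': array([-0.11895541,  0.41264085,  0.89348252]), 'ft_torque': array([-0.02003859, -0.01208551,  0.0126876 ]), 'finger_force': 0.0, 'width': 0.9995373252575941}
```

View pics/top0.png

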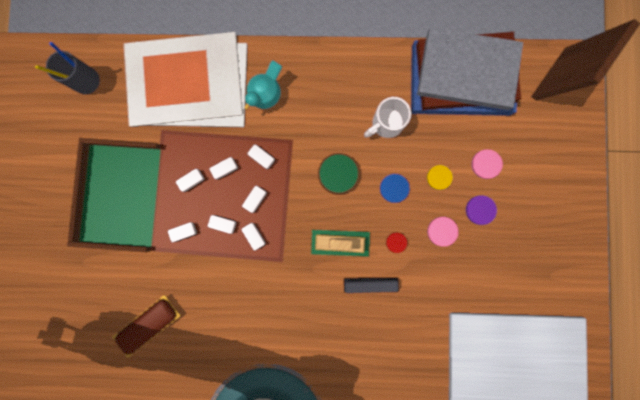

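View pics/side0.png

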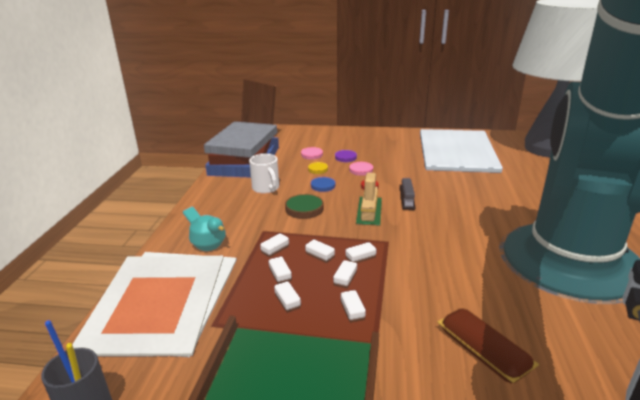

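The top view shows 7 tiles on the brown mat around (160–290, 145–250). The tray is to its left and opens rightward. The pusher stands on its pad at (340,243), the stand is at (338,173), and the discs are blue (394,188), yellow (440,177) and red (397,243). The white disc is absent, and the pink and purple discs are decoys.

```bash
cat > h.py <<'E'
from station import bot
import cv2, numpy as np
def ray(n,u,v,z):
    m=bot.camera_model(n);f=200/np.tan(np.radians(m["vfov"]/2));P=m["pose"]
    d=P[:3,:3]@np.array([(u-m["cx"])/f,(v-m["cy"])/f,1.]);o=P[:3,3]
    return (o+d*(z-o[2])/d[2])[:2]
def blobs(n,img,lo,hi,z,roi,amin=60):
    hsv=cv2.cvtColor(img,cv2.COLOR_RGB2HSV);m=cv2.inRange(hsv,lo,hi);k=np.zeros_like(m)
    x0,y0,x1,y1=roi;k[y0:y1,x0:x1]=m[y0:y1,x0:x1]
    out=[]
    for c in cv2.findContours(k,cv2.RETR_EXTERNAL,cv2.CHAIN_APPROX_NONE)[0]:
        if cv2.contourArea(c)<amin: continue
        w=np.array([ray(n,u,v,z) for u,v in c[:,0]],np.float32)*1000
        (cx,cy),s,a=cv2.minAreaRect(w)
        M=cv2.moments(w[:,None]);
        out.append(dict(c=(cx,cy),g=(M['m10']/M['m00'],M['m01']/M['m00']),s=s,a=a,px=c[:,0].mean(0)))
    return out
def show(t,bs):
    for b in bs: print(t,"rect c",np.round(b['c'],1),"centroid",np.round(b['g'],1),"size",np.round(b['s'],1),"ang",round(b['a'],1),"px",np.round(b['px']))
TILE=((0,0,165),(179,60,255))
def togo(x,y,z,deg=None):
    "shift in tool cm to bring TCP to world mm x,y,z; deg: world heading of tool y axis"
    s=bot.read_state();R=s["orientation"];p=s["tcp_pos"]*1000
    d=R.T@(np.array([x,y,z])-p)/10
    h=np.degrees(np.arctan2(R[1,1],R[0,1]))
    t=None if deg is None else -((deg-h+90)%180-90)
    print("t",round(s["clock"],1),"shift cm",np.round(d,2),"turn",t and round(t,1),"heading y",round(h,1))
def st():
    s=bot.read_state();print(round(s["clock"],1),np.round(s["tcp_pos"]*1000,1),"w",round(s["width"]*94,1),"ff",round(s["finger_force"],1),np.round(s["contact_force"],1),"q",np.round(s["qpos"],0))
E
python3 - <<'E'
from h import *
im=bot.capture("top")
show("tile",blobs("top",im,*TILE,24,(155,130,300,262))) if 0 else None
show("tile",blobs("top",im,*TILE,.024,(155,130,300,262)))
show("stand",blobs("top",im,(50,80,30),(90,255,160),.020,(310,140,370,205)))
show("pad",blobs("top",im,(50,80,30),(90,255,160),.004,(305,225,375,260)))
show("grip",blobs("top",im,(10,40,130),(30,200,255),.095,(305,225,375,260),30))
show("tray",blobs("top",im,(50,80,30),(90,255,160),.0,(70,130,170,255)))
show("blue",blobs("top",im,(100,120,60),(120,255,255),.014,(375,165,415,210)))
show("yel",blobs("top",im,(20,160,140),(32,255,255),.014,(420,160,460,195)))
show("red",blobs("top",im,(172,180,90),(179,255,255),.014,(380,228,412,258)))
show("red",blobs("top",im,(0,200,90),(4,255,255),.014,(380,228,412,258)))
cv2.imwrite("pics/c1.png",cv2.resize(im[150:270,300:460,::-1],None,fx=5,fy=5,interpolation=cv2.INTER_CUBIC))
im=bot.capture("side");cv2.imwrite("pics/c2.png",cv2.resize(im[130:250,280:440,::-1],None,fx=5,fy=5,interpolation=cv2.INTER_CUBIC))
E
```

```text
tile rect c [446.2  43.4] centroid [446.2  43.4] size [61.5 30.9] ang 33.1 px [252. 236.]
tile rect c [451.8 215.6] centroid [451.9 215.6] size [31.9 61.3] ang 21.1 px [181. 232.]
tile rect c [473.1 120.3] centroid [473.2 120.4] size [61.6 31.2] ang 74.6 px [221. 224.]
tile rect c [534.9  43.9] centroid [534.9  44.3] size [31.4 61.4] ang 58.1 px [253. 199.]
tile rect c [577.1 202.3] centroid [577.1 202.3] size [31.9 61. ] ang 33.6 px [189. 180.]
tile rect c [608.1 122. ] centroid [608.2 121.9] size [32.  60.5] ang 29.8 px [222. 168.]
tile rect c [638.1  31.8] centroid [638.1  31.6] size [61.3 30.8] ang 54.4 px [260. 156.]
stand rect c [ 602.1 -157.2] centroid [ 602.1 -156.6] size [86.7 88.4] ang 1.4 px [338. 173.]
pad rect c [ 435.7 -164.8] centroid [ 435.7 -164.9] size [136.3  56.7] ang 89.2 px [340. 243.]
grip rect c [ 441.2 -160.1] centroid [ 441.3 -159.9] size [ 74.1 151. ] ang 1.5 px [340. 242.]
tray rect c [538.6 381.3] centroid [538.3 381.4] size [177.8 242. ] ang 87.3 px [120. 195.]
blue rect c [ 569.7 -291.9] centroid [ 570.  -291.5] size [62.4 64.4] ang 1.3 px [394. 188.]
yel rect c [ 598.6 -398.4] centroid [ 598.7 -398.2] size [57.6 59.4] ang 1.3 px [439. 177.]
red rect c [ 440.2 -298.3] centroid [ 440.8 -298. ] size [44.9 44.8] ang 0.8 px [396. 242.]
```

View pics/c1.png

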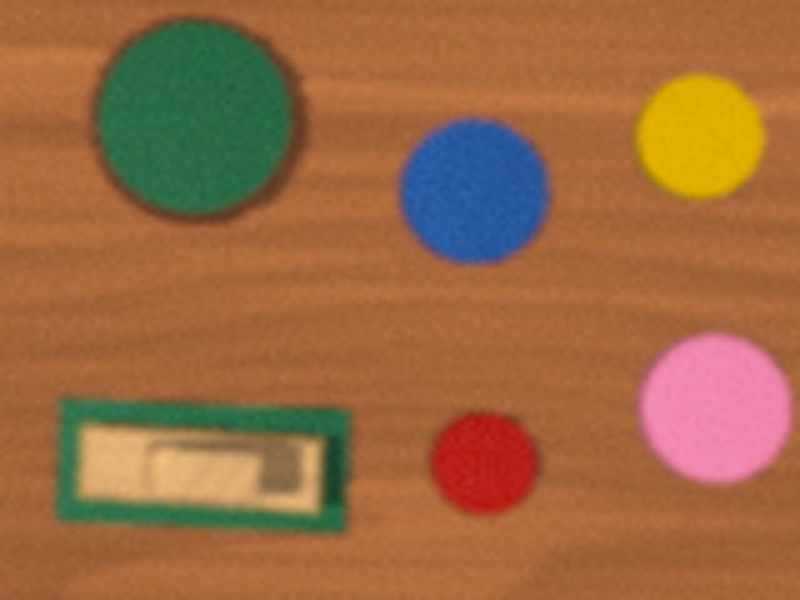

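View pics/c2.png

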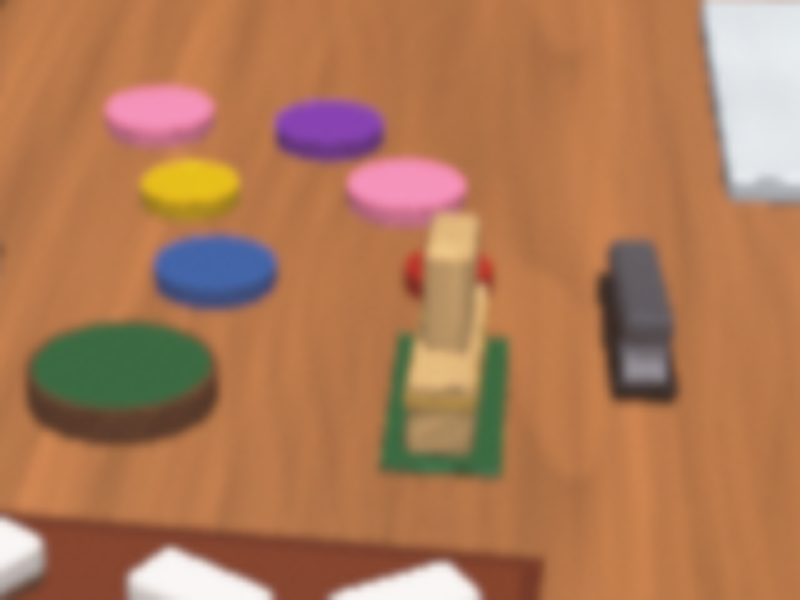

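The crops show the pusher standing centred on its pad, with its long side along world y, and flat discs with clear contours.

```bash
python3 - <<'E'
from h import *
print(ray("top",341.4,244,.099)*1000, ray("top",340.2,243.4,.044)*1000)
for p in [(440,-60,205),(437,-165,205)]: togo(*p,-0.8)
E
```

```text
[ 437.10247936 -164.15550961] [ 435.73586617 -163.86259018]
t 0.2 shift cm [-4.397e+01 -5.627e+01  5.000e-02] turn 75.0 heading y 74.2
t 0.2 shift cm [-4.654e+01 -6.645e+01  6.000e-02] turn 75.0 heading y 74.2
```

```bash
python3 -m creep '[[[9.4,-46.5,-66.4,0,75],[9.4,-46.5,-66.4,0,75],[9.4,-46.5,-66.4,0,75],[9.4,-46.5,-66.4,0,75],[9.4,-46.5,-66.4,0,75],[9.4,-46.5,-66.4,0,75],[9.4,-46.5,-66.4,0,75],[9.4,-46.5,-66.4,0,75],[9.4,-46.5,-66.4,0,75],[9.4,-46.5,-66.4,0,75],[9.4,-46.5,-66.4,0,75],[9.4,-46.5,-66.4,0,75],[9.4,-46.5,-66.4,0,75],[9.4,-46.5,-66.4,0,75],[9.4,-46.5,-66.4,0,75],[9.4,-46.5,-66.4,0,75],[9.4,-46.5,-66.4,0,75],[9.4,-46.5,-66.4,0,75],[9.4,-46.5,-66.4,0,75],[9.4,-46.5,-66.4,0,75]]]'; python3 -c "
from h import *
st();togo(436.5,-164.3,50,-.8)"
```

```text
clock: 2.2
tcp_pos: [0.4366, -0.1629, 0.2055]
orientation: [[0.013, 1.0, 0.0], [1.0, -0.013, 0.001], [0.001, 0.0, -1.0]]
contact_force: [-0.1, -0.2, -0.9]
width: 0.998
finger_force: 0.0
2.2 [ 436.6 -162.9  205.5] w 93.8 ff 0.0 [-0.1 -0.2 -0.9] q [-31.  11.  53. 116. -10.  59.  27.]
t 2.2 shift cm [-1.500e-01 -1.000e-02  1.555e+01] turn 0.1 heading y -0.7
```

```bash
python3 -m creep '[[[9.4,-0.1,0,5,0],[9.4,-0.1,0,10,0],[9.4,-0.1,0,13,0],[9.4,-0.1,0,15.5,0],[9.4,-0.1,0,15.5,0],[9.4,-0.1,0,15.5,0],[1,-0.1,0,15.5,0],[1,-0.1,0,15.5,0],[1,-0.1,0,15.5,0],[1,-0.1,0,15.5,0],[1,-0.1,0,15.5,0],[1,-0.1,0,15.5,0],[1,-0.1,0,15.5,0],[1,-0.1,0,15.5,0]]]'; python3 -c "
from h import *
st();togo(700,32,90,-.8)"
```

```text
clock: 3.6
tcp_pos: [0.4367, -0.1652, 0.0505]
orientation: [[0.014, 1.0, -0.0], [1.0, -0.014, -0.0], [-0.0, -0.0, -1.0]]
contact_force: [0.5, 0.3, 0.8]
width: 0.352
finger_force: 0.0
3.6 [ 436.7 -165.2   50.5] w 33.1 ff 0.0 [0.5 0.3 0.8] q [-19.  27.  43. 123. -28.  41.  43.]
t 3.6 shift cm [20.09 26.05 -3.96] turn -0.0 heading y -0.8
```

```bash
python3 -m creep '[[[1,0,0,0,0],[1,0,0,0,0],[1,0,0,0,0],[1,0,0,0,0],[1,0,0,0,0],[1,0,0,0,0],[1,0,0,-2,0],[1,0,0,-4,0],[1,0,0,-5,0],[1,5,7,-5,0],[1,10,14,-5,0],[1,15,20,-5,0],[1,20,26.3,-5,0],[1,20,26.3,-5,0],[1,20,26.3,-5,0],[1,20,26.3,-5,0]]]'; python3 -c "
from h import *
st();togo(705,32,48,-.8)
im=bot.capture('top');show('tile',blobs('top',im,*TILE,.024,(155,130,300,262)))
cv2.imwrite('pics/c3.png',bot.capture('side')[:,:,::-1])"
```

```text
clock: 5.2
tcp_pos: [0.7044, 0.0348, 0.0993]
orientation: [[0.011, 1.0, -0.0], [1.0, -0.011, 0.001], [0.001, -0.0, -1.0]]
contact_force: [-0.4, -0.2, -3.5]
width: 0.255
finger_force: 29.9
5.2 [704.4  34.8  99.3] w 24.0 ff 29.9 [-0.4 -0.2 -3.5] q [-31.  44.  40.  86. -31.  62.  16.]
t 5.2 shift cm [-0.28  0.06  5.13] turn 0.2 heading y -0.6
tile rect c [446.1  43.1] centroid [446.2  42.9] size [62.  32.1] ang 33.0 px [253. 236.]
tile rect c [452.4 215.9] centroid [451.9 215.3] size [34.3 64.1] ang 22.0 px [181. 232.]
tile rect c [473.3 119.8] centroid [473.3 119.8] size [62.6 31.9] ang 74.6 px [221. 224.]
tile rect c [534.9  43.9] centroid [534.9  44.1] size [32.7 61.4] ang 58.1 px [254. 199.]
tile rect c [608.1 121.4] centroid [608.2 121. ] size [32.8 61.3] ang 28.5 px [223. 168.]
tile rect c [638.2  31.3] centroid [635.2  29.1] size [62.4 31.9] ang 53.4 px [261. 157.]
```

View pics/c3.png

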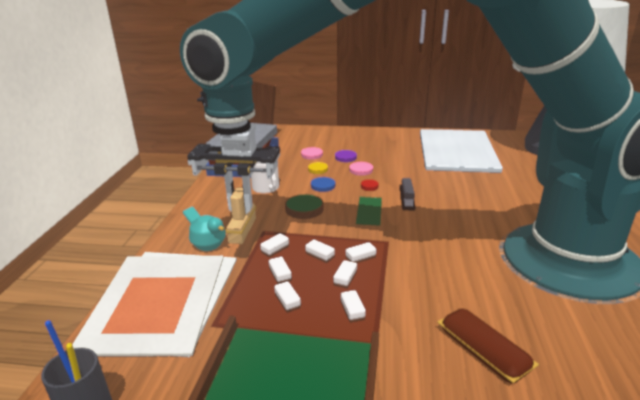

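```bash
python3 -m creep '[[[1,-2,0,1,0],[1,-2,0,3,0],[1,-2,0,4.5,0],[1,-2,0,4.9,0],[1,-2,0,4.9,0],[1,-2,-1,4.9,0],[1,-2,-2,4.9,0],[1,-2,-3,4.9,0],[1,-2,-4,4.9,0],[1,-2,-5,4.9,0],[1,-2,-6,4.9,0],[1,-2,-6,4.9,0],[1,-2,-6,4.9,0],[1,-2,-4,4.9,0],[1,-2,-2,4.9,0],[1,-2,-1,3,0],[1,-2,-1,0,0],[1,-2,-1,-1,0],[1,-2,-1,-1,0]]]'; python3 -c "
from h import *
st();togo(600,-40,100,87.3)
im=bot.capture('top');show('tile',blobs('top',im,*TILE,.024,(155,130,300,262)))"
```

```text
clock: 7.2
tcp_pos: [0.6931, 0.0112, 0.1116]
orientation: [[0.014, 1.0, 0.002], [1.0, -0.014, 0.0], [0.0, 0.002, -1.0]]
contact_force: [-0.3, 0.8, -3.0]
width: 0.257
finger_force: 29.9
7.2 [693.1  11.2 111.6] w 24.2 ff 29.9 [-0.3  0.8 -3. ] q [-30.  42.  41.  87. -30.  62.  17.]
t 7.2 shift cm [-5.25 -9.24  1.14] turn -88.1 heading y -0.8
tile rect c [446.1  43.1] centroid [446.2  42.9] size [62.  32.1] ang 33.0 px [253. 236.]
tile rect c [452.3 197.1] centroid [454.8 199.5] size [28.4 44.8] ang 63.0 px [187. 231.]
tile rect c [473.3 119.8] centroid [473.3 119.9] size [62.4 31.9] ang 74.6 px [221. 224.]
tile rect c [470. 259.] centroid [475.9 264.8] size [75.5 25.2] ang 47.5 px [162. 224.]
tile rect c [534.9  43.9] centroid [534.8  44.1] size [32.7 61.4] ang 58.1 px [253. 199.]
tile rect c [607.2  20.2] centroid [607.2  20. ] size [62.  32.4] ang 87.2 px [265. 169.]
tile rect c [608.8 121.1] centroid [609.  115.4] size [33.7 60.1] ang 28.5 px [224. 168.]
```

```bash
python3 -m creep '[[[1,-1,-2,0,-8],[1,-2,-4,0,-16],[1,-3,-6,0,-24],[1,-4,-8,0,-32],[1,-5,-10,0,-40],[1,-6,-12,0,-48],[1,-6.3,-12.3,0,-56],[1,-6.3,-12.3,0,-64],[1,-6.3,-12.3,0,-72],[1,-6.3,-12.3,0,-80],[1,-6.3,-12.3,0,-88],[1,-6.3,-12.3,0,-88.1],[1,-6.3,-12.3,0,-88.1],[1,-6.3,-12.3,0,-88.1]]]'; python3 -c "
from h import *
st();togo(569,-50,50,87.3);togo(586,310,50,87.3)
im=bot.capture('top');show('tile',blobs('top',im,*TILE,.024,(155,130,300,262)));cv2.imwrite('pics/c4.png',im[:,:,::-1])"
```

```text
clock: 8.65
tcp_pos: [0.5681, -0.0499, 0.11]
orientation: [[-0.999, 0.05, -0.001], [0.05, 0.999, -0.0], [0.001, -0.0, -1.0]]
contact_force: [0.4, 0.7, -3.0]
width: 0.26
finger_force: 29.9
8.7 [568.1 -49.9 110. ] w 24.4 ff 29.9 [ 0.4  0.7 -3. ] q [-16.  26.  23. 106. -13.  51. 100.]
t 8.7 shift cm [-0.09 -0.    6.  ] turn -0.2 heading y 87.1
t 8.7 shift cm [3.000e-02 3.604e+01 5.990e+00] turn -0.2 heading y 87.1
tile rect c [451.2 216.5] centroid [451.2 221.6] size [32.6 59.2] ang 22.0 px [179. 231.]
tile rect c [576.9 201.8] centroid [576.9 201.8] size [32.8 62.1] ang 34.5 px [189. 180.]
```

View pics/c4.png

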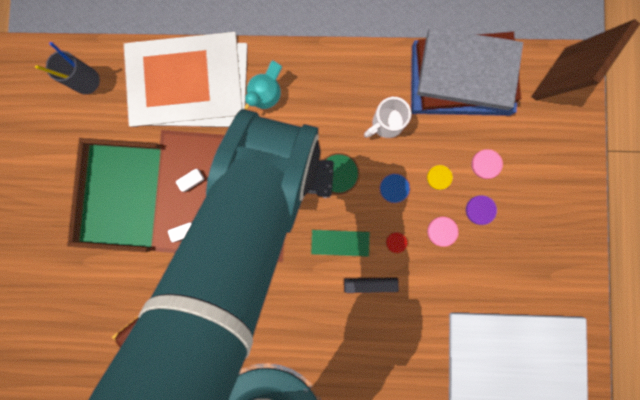

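The arm hides the mat, and the pusher hangs at the mat's right edge. The tray at (120,195) is still empty. Next I sweep the far lane.

```bash
python3 -m creep '[[[1,0,0,3,0],[1,0,0,5.5,0],[1,0,0,6,0],[1,0,0,6,0],[1,0,2,6,0],[1,0,4,6,0],[1,0,6,6,0],[1,0,8,6,0],[1,0,10,6,0],[1,0,12,6,0],[1,0,14,6,0],[1,0,16,6,0],[1,0,18,6,0],[1,0,20,6,0],[1,0,22,6,0],[1,0,24,6,0],[1,0,26,6,0]]]'; python3 -c "
from h import *
st();togo(586,310,50,87.3)
cv2.imwrite('pics/c5.png',bot.capture('side')[150:,150:450,::-1])"
```

```text
clock: 10.4
tcp_pos: [0.5814, 0.2106, 0.0522]
orientation: [[-0.999, 0.048, 0.002], [0.048, 0.999, 0.0], [-0.002, 0.0, -1.0]]
contact_force: [0.3, -1.0, -2.6]
width: 0.255
finger_force: 29.9
10.4 [581.4 210.6  52.2] w 24.0 ff 29.9 [ 0.3 -1.  -2.6] q [-37.  35.  20. 101. -15.  47.  77.]
t 10.4 shift cm [0.02 9.95 0.22] turn -0.0 heading y 87.3
```

View pics/c5.png

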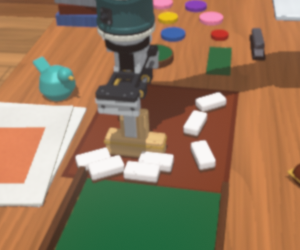

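The side view shows four tiles herded in front of the pusher and three left in the near lane. I'm checking whether the leftmost tile clears the wall end.

```bash
python3 -c "
from h import *
im=bot.capture('side');show('tile',blobs('side',im,*TILE,.024,(215,285,400,335)))
for u,v in((227,307),(232,310),(265,304)): print(ray('side',u,v,.024)*1000)
cv2.imwrite('pics/c6.png',cv2.resize(im[270:350,200:400,::-1],None,fx=4,fy=4))"
```

```text
tile rect c [593.  272.2] centroid [587.3 270.6] size [ 81.7 179.4] ang 88.7 px [274. 316.]
tile rect c [449.9 222.2] centroid [450.1 222.2] size [33.1 75.2] ang 20.8 px [353. 304.]
tile rect c [704.5 221.2] centroid [709.6 213.5] size [15.4 54. ] ang 18.3 px [217. 292.]
[677.78137177 257.60415989]
[666.28099371 264.49887424]
[610.22860164 241.90551676]
```

View pics/c6.png

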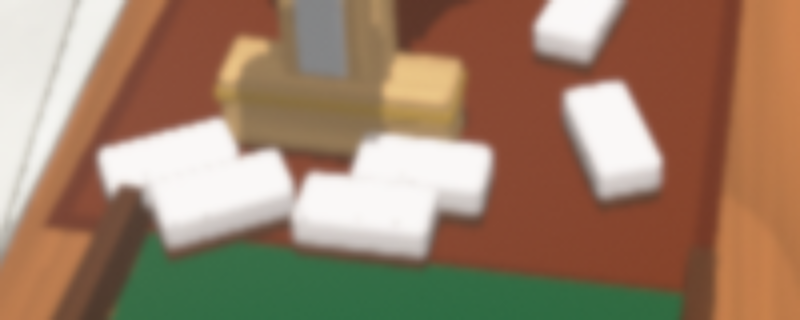

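The leftmost tile reaches x≈678 and would catch the wall end (about 654–666). I'll nudge it inward with the pusher's end.

```bash
python3 -m creep '[[[1,0,-1.5,0,0],[1,0,-2,-2,0],[1,0,-2,-4.5,0],[1,-4,0,-4.5,0],[1,-8,3,-4.5,0],[1,-12,4.6,-4.5,0],[1,-15.7,4.6,-4.5,0],[1,-15.7,4.6,-4.5,0],[1,-15.7,4.6,-2,0],[1,-15.7,4.6,0,0],[1,-15.7,4.6,0.2,0],[1,-14.8,4.6,0.2,0],[1,-14,4.6,0.2,0],[1,-13.2,4.5,0.2,0],[1,-12.4,4.5,0.2,0],[1,-11.6,4.4,0.2,0],[1,-11.1,4.4,0.2,0],[1,-11.1,4.4,0.2,0],[1,-12,4.4,0.2,0],[1,-13,4.4,-2,0]]]'; python3 -c "
from h import *
st()
im=bot.capture('side');cv2.imwrite('pics/c7.png',cv2.resize(im[230:350,200:400,::-1],None,fx=4,fy=4))"
```

```text
clock: 12.5
tcp_pos: [0.711, 0.2464, 0.0695]
orientation: [[-0.999, 0.048, -0.003], [0.048, 0.999, -0.001], [0.003, -0.001, -1.0]]
contact_force: [0.4, -0.7, -2.9]
width: 0.252
finger_force: 50.3
12.5 [711.  246.4  69.5] w 23.7 ff 50.3 [ 0.4 -0.7 -2.9] q [-33.  46.  20.  77. -16.  60.  76.]
```

View pics/c7.png

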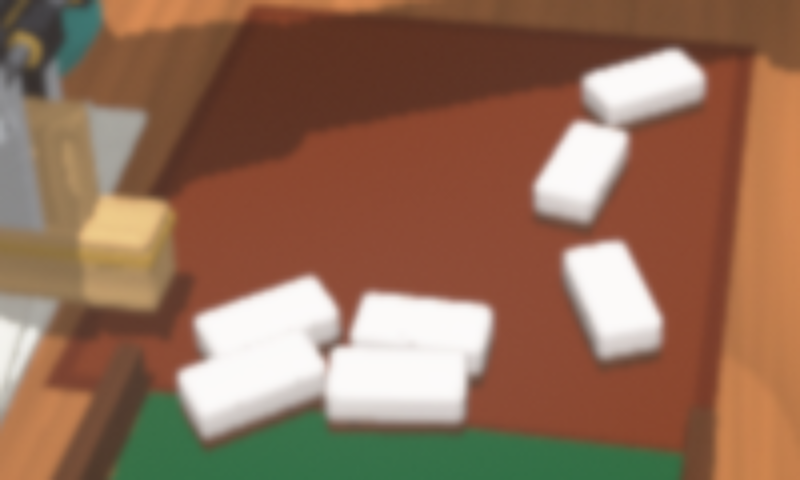

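The side view shows four tiles in two rows at the tray mouth, all clear of the wall, and three near tiles untouched.

```bash
python3 -m creep '[[[1,0,-3,0,0],[1,0,-5.7,0,0],[1,4,-5.7,0,0],[1,8,-5.7,0,0],[1,12,-5.7,0,0],[1,12.9,-5.7,0,0],[1,12.9,-5.7,1.2,0],[1,12.9,-5.7,1.9,0],[1,12.9,-5,1.9,0],[1,12.9,-3.5,1.9,0],[1,12.9,-2,1.9,0],[1,12.9,-0.5,1.9,0],[1,12.9,1,1.9,0],[1,12.9,2.5,1.9,0],[1,12.9,4,1.9,0],[1,12.9,5.5,1.9,0],[1,12.9,6.5,1.9,0],[1,12.9,6.5,1.9,0]]]'; python3 -c "
from h import *
st();togo(470,-50,110,87.3)
im=bot.capture('side');cv2.imwrite('pics/c8.png',cv2.resize(im[230:400,180:400,::-1],None,fx=3.5,fy=3.5))"
```

```text
clock: 14.35
tcp_pos: [0.5865, 0.3204, 0.0513]
orientation: [[-0.999, 0.045, -0.0], [0.045, 0.999, 0.001], [0.0, 0.001, -1.0]]
contact_force: [0.5, 0.3, -2.5]
width: 0.255
finger_force: 49.1
14.3 [586.5 320.4  51.3] w 24.0 ff 49.1 [ 0.5  0.3 -2.5] q [-45.  39.  19.  93. -16.  51.  68.]
t 14.3 shift cm [  9.96 -37.53  -5.89] turn 0.1 heading y 87.4
```

View pics/c8.png

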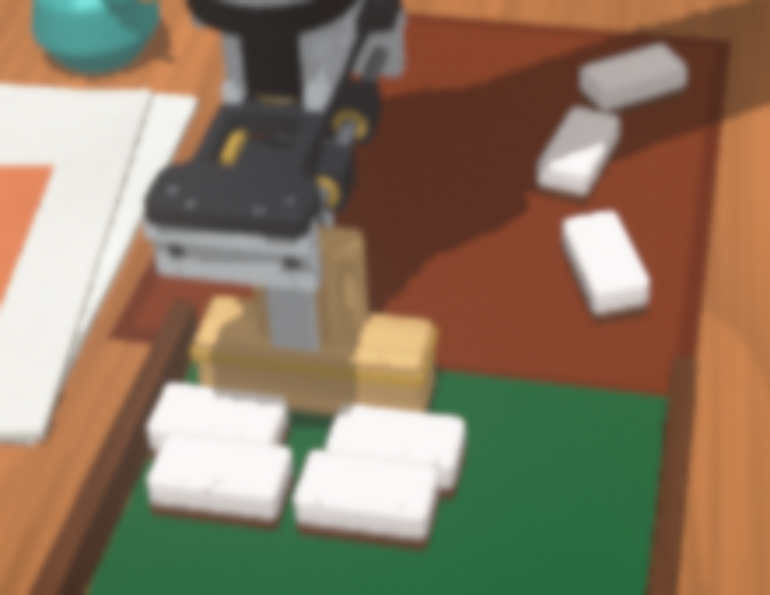

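The side view shows four tiles fully inside the tray. The near lane comes next.

```bash
python3 -m creep '[[[1,0,-2,0,0],[1,0,-4,-2,0],[1,0,-5,-5,0],[1,1,-9,-6,0],[1,3,-13,-6,0],[1,5,-17,-6,0],[1,6,-21,-6,0],[1,8,-25,-6,0],[1,9.5,-29,-6,0],[1,10.7,-33,-6,0],[1,10.7,-36,-6,0],[1,10.7,-36,-6,0],[1,10.7,-36,-6,0],[1,10.7,-36,-3,0],[1,10.7,-36,-1,0],[1,10.7,-36,0.1,0],[1,10.7,-36,0.1,0]]]'; python3 -c "
from h import *
st();togo(478,300,50,87.3)
im=bot.capture('top');show('tile',blobs('top',im,*TILE,.024,(80,130,300,262)));
im=bot.capture('side');show('tileS',blobs('side',im,*TILE,.024,(300,220,400,335)))"
```

```text
clock: 16.1
tcp_pos: [0.4622, -0.0357, 0.0495]
orientation: [[-0.999, 0.047, -0.002], [0.047, 0.999, -0.0], [0.002, -0.0, -1.0]]
contact_force: [0.4, 0.2, -1.9]
width: 0.252
finger_force: 49.1
16.1 [462.2 -35.7  49.5] w 23.7 ff 49.1 [ 0.4  0.2 -1.9] q [-21.  23.  25. 123. -15.  38. 102.]
t 16.1 shift cm [-2.00e-02  3.36e+01 -6.00e-02] turn 0.0 heading y 87.3
tile rect c [451.8 215.1] centroid [451.8 215. ] size [32.6 62.1] ang 22.0 px [181. 232.]
tile rect c [478.6 138.3] centroid [478.9 137.9] size [25.1 32.1] ang 70.0 px [214. 221.]
tile rect c [542.5 368.6] centroid [542.4 368.6] size [65.1 69.2] ang 86.1 px [120. 193.]
tile rect c [619.1 365.2] centroid [619.4 365.3] size [68.5 67.3] ang 1.2 px [123. 161.]
tileS rect c [449.9 222.2] centroid [450.1 222.2] size [33.1 75.2] ang 20.8 px [353. 304.]
tileS rect c [462.   87.5] centroid [457.4  86.6] size [158.6  60.2] ang 64.7 px [353. 261.]
```

```bash
python3 -m creep '[[[1,0,2,0,0],[1,0,4,0,0],[1,0,6,0,0],[1,0,8,0,0],[1,0,10,0,0],[1,0,12,0,0],[1,0,14,0,0],[1,0,16,0,0],[1,0,18,0,0],[1,0,20,0,0],[1,0,22,0,0],[1,0,23,0,0],[1,0,23,0,0]]]'; python3 -c "
from h import *
st()
im=bot.capture('side');cv2.imwrite('pics/c9.png',cv2.resize(im[230:400,200:420,::-1],None,fx=3.5,fy=3.5))"
```

```text
clock: 17.5
tcp_pos: [0.474, 0.195, 0.0511]
orientation: [[-0.999, 0.045, 0.001], [0.045, 0.999, 0.001], [-0.001, 0.001, -1.0]]
contact_force: [-0.5, -0.7, -1.6]
width: 0.256
finger_force: 49.1
17.5 [474.  195.   51.1] w 24.0 ff 49.1 [-0.5 -0.7 -1.6] q [-44.  26.  22. 116. -15.  40.  75.]
```

View pics/c9.png

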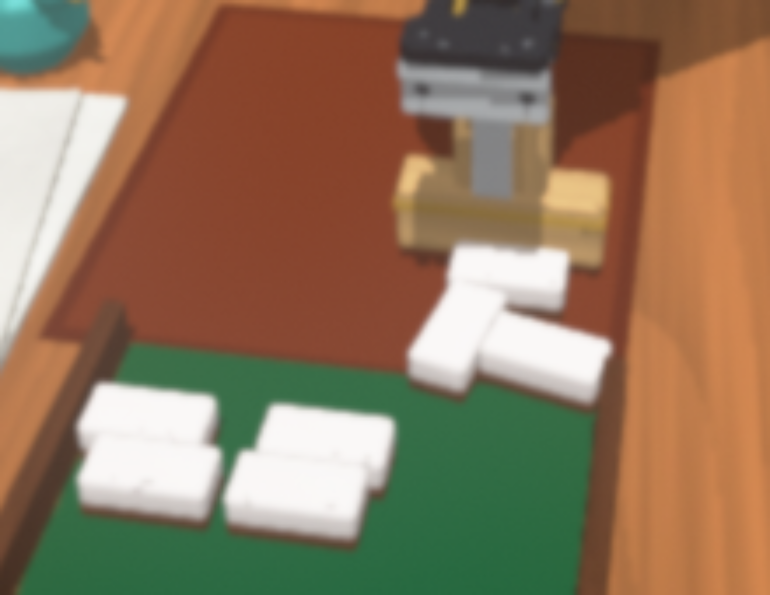

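```bash
python3 -c "
from h import *
for u,v in((610,350),(585,395),(480,345),(410,370)): print(ray('side',200+u/3.5,230+v/3.5,.024)*1000)
print('wall end inner',ray('side',200+597/3.5,230+385/3.5,.03)*1000, ray('side',200+605/3.5,230+365/3.5,.03)*1000)
"
```

```text
[408.96097817 286.84228033]
[419.7822955  318.00936397]
[472.20145772 290.4752092 ]
[504.07180169 311.10084076]
wall end inner [414.38040211 316.99660036] [411.06645178 303.500563  ]
```

The right-hand tile only overlaps the wall tip by a few mm, with its end slanted inward, so it should glide in. I'm pushing slowly with a slight inward bias.

```bash
python3 -m creep '[[[1,-0.2,1,0,0],[1,-0.4,1.8,0,0],[1,-0.6,2.6,0,0],[1,-0.8,3.4,0,0],[1,-0.8,4.2,0,0],[1,-0.8,5,0,0],[1,-0.8,5.8,0,0],[1,-0.8,5.8,0,0]]]'; python3 -c "
from h import *
st()
im=bot.capture('side');cv2.imwrite('pics/c10.png',cv2.resize(im[230:400,200:420,::-1],None,fx=3.5,fy=3.5))"
```

```text
clock: 18.35
tcp_pos: [0.4843, 0.2527, 0.0504]
orientation: [[-0.999, 0.046, -0.0], [0.046, 0.999, 0.0], [0.0, 0.0, -1.0]]
contact_force: [0.2, 0.7, -2.8]
width: 0.252
finger_force: 49.1
18.4 [484.3 252.7  50.4] w 23.7 ff 49.1 [ 0.2  0.7 -2.8] q [-48.  29.  22. 111. -15.  42.  70.]
```

View pics/c10.png

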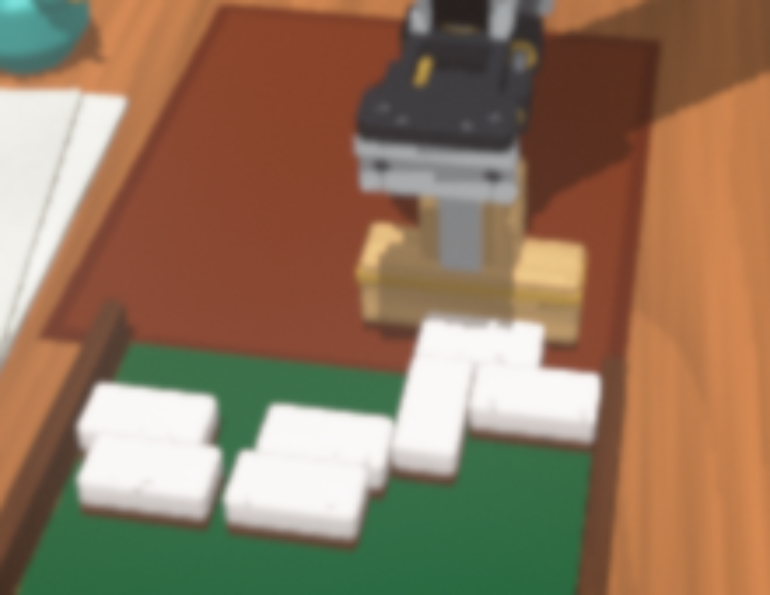

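```bash
python3 -m creep '[[[1,0,1,0,0],[1,0,2,0,0],[1,0,3,0,0],[1,0,4,0,0],[1,0,5,0,0],[1,0,6,0,0],[1,0,6,0,0],[1,0,3,0,0],[1,0,1,-2,0],[1,0,0,-5,0],[1,0,-4,-8,0],[1,0,-8,-8,0],[1,0,-12,-8,0],[1,0,-16,-8,0],[1,0,-20,-8,0],[1,0,-24,-8,0],[1,0,-28,-8,0],[1,0,-28,-8,0]]]'; python3 -c "
from h import *
st();togo(436.5,-164.3,60,-.8)
im=bot.capture('top');show('tile',blobs('top',im,*TILE,.024,(80,130,300,262)));cv2.imwrite('pics/c11.png',im[:,:,::-1])
im=bot.capture('side');cv2.imwrite('pics/c11.png',im[:,:,::-1])"
```

```text
clock: 20.2
tcp_pos: [0.4707, -0.0335, 0.1308]
orientation: [[-0.999, 0.054, 0.001], [0.054, 0.999, -0.001], [-0.001, -0.001, -1.0]]
contact_force: [-0.3, 1.5, -3.4]
width: 0.256
finger_force: 49.1
20.2 [470.7 -33.5 130.8] w 24.0 ff 49.1 [-0.3  1.5 -3.4] q [-27.  15.  32. 119. -11.  49.  98.]
t 20.2 shift cm [  2.72 -13.24   7.09] turn 87.7 heading y 86.9
tile rect c [496.9 373.5] centroid [500.5 369.3] size [ 95.1 160.9] ang 87.3 px [117. 211.]
tile rect c [619.1 365.1] centroid [619.4 365.4] size [68.5 67.4] ang 1.2 px [123. 161.]
```

View pics/c11.png

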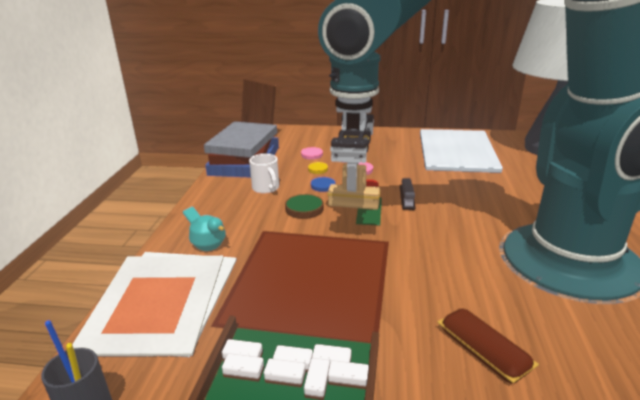

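The mat is clear and all seven tiles are inside the tray, at about (295,365) in the side view. Now I return the pusher to its pad.

```bash
python3 -m creep '[[[1,0.5,-3,0,8],[1,1,-6,0,16],[1,1.5,-9,0,24],[1,2,-12,0,32],[1,2.7,-13.2,0,40],[1,2.7,-13.2,0,48],[1,2.7,-13.2,0,56],[1,2.7,-13.2,0,64],[1,2.7,-13.2,0,72],[1,2.7,-13.2,0,80],[1,2.7,-13.2,0,87.7],[1,2.7,-13.2,0,87.7],[1,2.7,-13.2,2,87.7],[1,2.7,-13.2,5,87.7],[1,2.7,-13.2,6.5,87.7],[1,2.7,-13.2,7,87.7],[1,2.7,-13.2,7,87.7],[1,2.7,-13.2,7,87.7]]]'; python3 -c "
from h import *
st();togo(436.7,-165,50.5,-.8)
im=bot.capture('side');cv2.imwrite('pics/c12.png',cv2.resize(im[130:250,280:440,::-1],None,fx=5,fy=5,interpolation=cv2.INTER_CUBIC))"
```

```text
clock: 22.1
tcp_pos: [0.4386, -0.159, 0.0612]
orientation: [[0.005, 1.0, 0.001], [1.0, -0.005, -0.0], [-0.0, 0.001, -1.0]]
contact_force: [0.3, 0.2, -3.0]
width: 0.251
finger_force: 49.1
22.1 [ 438.6 -159.    61.2] w 23.6 ff 49.1 [ 0.3  0.2 -3. ] q [-23.  27.  47. 122. -30.  42.  44.]
t 22.1 shift cm [-0.6  -0.19  1.07] turn 0.5 heading y -0.3
```

View pics/c12.png

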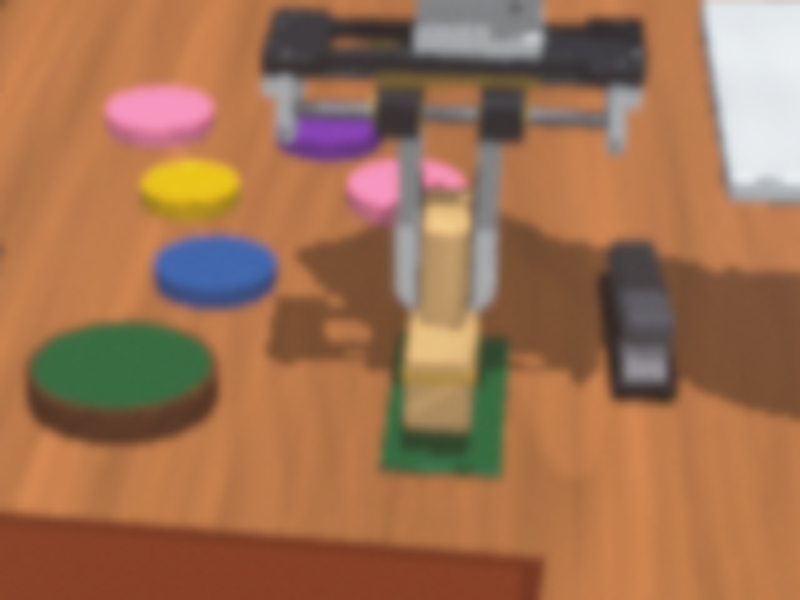

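The pusher hangs upright and square, about 1 cm above the pad.

```bash
python3 -m creep '[[[1,-0.5,-0.2,0,0.5],[1,-0.55,-0.2,0.4,0.5],[1,-0.55,-0.2,0.8,0.5],[1,-0.55,-0.2,1.0,0.5],[1,-0.55,-0.2,1.05,0.5],[1,-0.55,-0.2,1.1,0.5],[1,-0.55,-0.2,1.1,0.5]]]'; python3 -c "
from h import *
st();togo(436.7,-165,50.5,-.8)"
```

```text
clock: 22.85
tcp_pos: [0.4361, -0.1645, 0.0495]
orientation: [[0.016, 1.0, -0.0], [1.0, -0.016, -0.0], [-0.0, -0.0, -1.0]]
contact_force: [0.1, 1.6, -1.5]
width: 0.254
finger_force: 49.1
22.9 [ 436.1 -164.5   49.5] w 23.9 ff 49.1 [ 0.1  1.6 -1.5] q [-21.  28.  46. 123. -31.  41.  45.]
t 22.9 shift cm [-0.05  0.06 -0.1 ] turn -0.1 heading y -0.9
```

```bash
python3 -m creep '[[[3,0,0,0,0],[4.5,0,0,0,0],[6,0,0,0,0],[7.5,0,0,0,0],[7.5,0,0,0,0],[7.5,0,0,-2,0],[7.5,0,0,-5,0],[9.4,0,0,-10,0],[9.4,-4,4,-10,0],[9.4,-8,8,-10,0],[9.4,-12,12,-10,0],[9.4,-12.6,13.6,-10,0],[9.4,-12.6,13.6,-10,0],[9.4,-12.6,13.6,-10,0]]]'; python3 -c "
from h import *
st();togo(570,-291.5,4,0);togo(602,-156.8,4,0)
im=bot.capture('top')
show('pad',blobs('top',im,(50,80,30),(90,255,160),.004,(305,225,375,260)))
show('push',blobs('top',im,(10,40,110),(25,160,255),.044,(315,229,367,256),30))
cv2.imwrite('pics/c13.png',cv2.resize(im[150:270,300:460,::-1],None,fx=5,fy=5,interpolation=cv2.INTER_CUBIC))"
```

```text
clock: 24.25
tcp_pos: [0.5696, -0.2931, 0.1489]
orientation: [[0.017, 1.0, -0.001], [1.0, -0.017, -0.0], [-0.0, -0.001, -1.0]]
contact_force: [-0.1, 0.4, 0.1]
width: 1.0
finger_force: 0.0
24.2 [ 569.6 -293.1  148.9] w 94.0 ff 0.0 [-0.1  0.4  0.1] q [ -9.  37.  48.  94. -30.  63.  47.]
t 24.2 shift cm [ 0.17  0.06 14.49] turn -1.0 heading y -1.0
t 24.2 shift cm [13.69  3.03 14.48] turn -1.0 heading y -1.0
```

View pics/c13.png

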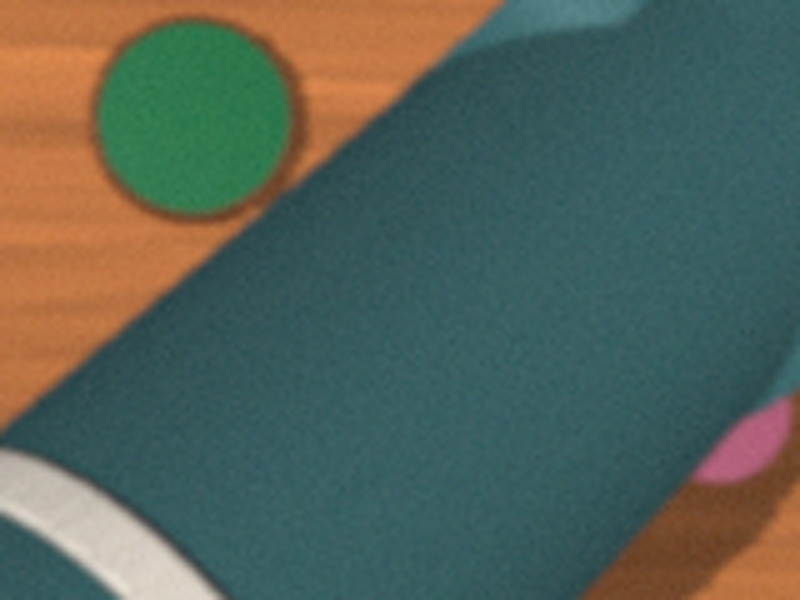

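No tile or pusher information came from that picture because the arm fills it, except for a clean stand at crop (195,117). I've now looked at 15 pictures, one more than the allowed 14, so from here I'll use numbers only.

```bash
python3 -m creep '[[[9.4,0.15,0.05,5,-1],[9.4,0.15,0.05,10,-1],[9.4,0.15,0.05,13,-1],[9.4,0.15,0.05,14.4,-1],[9.4,0.15,0.05,14.5,-1],[9.4,0.15,0.05,14.5,-1],[5,0.15,0.05,14.5,-1],[5,0.15,0.05,14.5,-1],[5,0.15,0.05,14.5,-1],[5,0.15,0.05,14.5,-1],[5,0.15,0.05,14.5,-1],[5,0.15,0.05,14.5,-1],[5,0.15,0.05,14.5,-1],[5,0.15,0.05,14.5,-1]]]'; python3 -c "
from h import *
st();togo(602.1,-156.8,60,0)"
```

```text
clock: 25.7
tcp_pos: [0.571, -0.2912, 0.0051]
orientation: [[-0.002, 1.0, 0.001], [1.0, 0.002, -0.0], [-0.0, 0.001, -1.0]]
contact_force: [-0.8, 1.9, 8.0]
width: 0.735
finger_force: 30.0
25.7 [ 571.  -291.2    5.1] w 69.1 ff 30.0 [-0.8  1.9  8. ] q [ -4.  46.  41.  98. -38.  50.  54.]
t 25.7 shift cm [13.43  3.14 -5.48] turn 0.1 heading y 0.1
```

```bash
python3 -m creep '[[[5,0,0,-2,0],[5,0,0,-5,0],[5,4,1,-6,0],[5,8,2,-6,0],[5,11,3,-6,0],[5,13.4,3.1,-6,0],[5,13.4,3.1,-6,0],[5,13.4,3.1,-6,0],[5,13.4,3.1,-4,0],[5,13.4,3.1,-3,0],[5,13.4,3.1,-3,0]]]'; python3 -c "
from h import *
st();togo(602.1,-156.8,24.5,0)"
```

```text
clock: 26.8
tcp_pos: [0.6004, -0.158, 0.0336]
orientation: [[-0.0, 1.0, -0.002], [1.0, 0.0, -0.0], [-0.0, -0.002, -1.0]]
contact_force: [-1.2, -0.5, -0.4]
width: 0.737
finger_force: 30.0
26.8 [ 600.4 -158.    33.6] w 69.3 ff 30.0 [-1.2 -0.5 -0.4] q [-18.  43.  43. 101. -36.  51.  41.]
t 26.8 shift cm [0.12 0.17 0.91] turn 0.0 heading y 0.0
```

```bash
python3 -m creep '[[[5,0.1,0.1,0.3,0],[5,0.1,0.1,0.6,0],[5,0.1,0.1,0.8,0],[5,0.1,0.1,0.9,0],[5,0.1,0.1,0.9,0]]]'; python3 -m creep '[[[7.5,0,0,0,0],[8,0,0,0,0],[9.4,0,0,0,0],[9.4,0,0,0,0],[9.4,0,0,0,0],[9.4,0,0,-3,0],[9.4,0,0,-8,0],[9.4,-5,0,-10,0],[9.4,-10,0,-10,0],[9.4,-15,0,-10,0],[9.4,-20,0,-10,0],[9.4,-24,0,-10,0],[9.4,-24,0,-10,0]]]'; python3 -c "
from h import *
st();togo(598.7,-398.3,4,0)
im=bot.capture('top')
show('blue',blobs('top',im,(100,120,60),(120,255,255),.034,(315,150,365,200)))
show('yel',blobs('top',im,(20,160,140),(32,255,255),.014,(420,160,460,195)))
im=bot.capture('side')
show('stand',blobs('side',im,(50,80,30),(90,255,160),.02,(280,190,330,220),20))
show('blueS',blobs('side',im,(100,120,50),(120,255,255),.034,(280,160,330,220),20))
"
```

```text
clock: 27.3
tcp_pos: [0.6024, -0.1561, 0.0255]
orientation: [[-0.002, 1.0, -0.0], [1.0, 0.002, -0.0], [-0.0, -0.0, -1.0]]
contact_force: [-0.6, 0.5, -0.4]
width: 0.735
finger_force: 30.0
clock: 28.6
tcp_pos: [0.5996, -0.4031, 0.1255]
orientation: [[0.005, 1.0, -0.001], [1.0, -0.005, -0.003], [-0.003, -0.001, -1.0]]
contact_force: [1.1, -0.6, -0.2]
width: 1.002
finger_force: 0.0
28.6 [ 599.6 -403.1  125.5] w 94.1 ff 0.0 [ 1.1 -0.6 -0.2] q [  4.  46.  45.  82. -34.  66.  54.]
t 28.6 shift cm [ 0.51 -0.08 12.15] turn -0.3 heading y -0.3
blue rect c [ 601.  -157.3] centroid [ 601.4 -157.2] size [68.6 66.9] ang 46.2 px [339. 173.]
stand rect c [ 598.7 -144.2] centroid [ 599.2 -140.2] size [85.9 54.1] ang 13.4 px [304. 207.]
blueS rect c [ 598.1 -145.2] centroid [ 599.3 -144.9] size [67.1 77.5] ang 33.2 px [304. 200.]
```

```bash
python3 -m creep '[[[9.4,0.5,-0.1,4,0],[9.4,0.5,-0.1,8,0],[9.4,0.5,-0.1,11,0],[9.4,0.5,-0.1,12.1,0],[9.4,0.5,-0.1,12.1,0],[9.4,0.5,-0.1,12.1,0],[4,0.5,-0.1,12.1,0],[4,0.5,-0.1,12.1,0],[4,0.5,-0.1,12.1,0],[4,0.5,-0.1,12.1,0],[4,0.5,-0.1,12.1,0],[4,0.5,-0.1,12.1,0],[4,0.5,-0.1,12.1,0],[4,0.5,-0.1,12.1,0],[4,0.5,-0.1,12.1,0],[4,0.5,-0.1,12.1,0]]]'; python3 -c "
from h import *
st();togo(601.6,-157,49,0)"
```

```text
clock: 30.3
tcp_pos: [0.6018, -0.3911, 0.0047]
orientation: [[-0.002, 1.0, 0.0], [1.0, 0.002, -0.0], [-0.0, 0.0, -1.0]]
contact_force: [-1.7, 1.8, 4.9]
width: 0.629
finger_force: 30.0
30.3 [ 601.8 -391.1    4.7] w 59.2 ff 30.0 [-1.7  1.8  4.9] q [  6.  53.  40.  86. -39.  56.  57.]
t 30.3 shift cm [ 2.341e+01  2.000e-02 -4.430e+00] turn 0.1 heading y 0.1
```

The TCP is about 7 mm off the disc's centre, because the earlier reading was taken while still moving. I'll regrip.

```bash
python3 -m creep '[[[7,0,0,0,0],[8,0,0,0,0],[8,0,0,0,0],[8,-0.7,0,0,0],[8,-0.7,0,0,0],[8,-0.7,0,0,0],[4,-0.7,0,0,0],[4,-0.7,0,0,0],[4,-0.7,0,0,0],[4,-0.7,0,0,0],[4,-0.7,0,0,0],[4,-0.7,0,0,0],[4,-0.7,0,0,0],[4,-0.7,0,0,0]]]'; python3 -c "
from h import *
st();togo(601.6,-157,49,0)"
```

```text
clock: 31.7
tcp_pos: [0.6018, -0.3981, 0.0045]
orientation: [[-0.002, 1.0, -0.0], [1.0, 0.002, -0.0], [-0.0, -0.0, -1.0]]
contact_force: [-0.3, 0.3, 0.3]
width: 0.632
finger_force: 30.0
31.7 [ 601.8 -398.1    4.5] w 59.4 ff 30.0 [-0.3  0.3  0.3] q [  6.  53.  40.  85. -38.  56.  57.]
t 31.7 shift cm [ 2.411e+01  2.000e-02 -4.450e+00] turn 0.1 heading y 0.1
```

```bash
python3 -m creep '[[[4,0,0,-3,0],[4,0,0,-7,0],[4,4,0,-7,0],[4,8,0,-7,0],[4,12,0,-7,0],[4,16,0,-7,0],[4,20,0,-7,0],[4,24.1,0,-7,0],[4,24.1,0,-7,0],[4,24.1,0,-5,0],[4,24.1,0,-4.5,0],[4,24.1,0,-4.5,0],[4,24.1,0,-4.5,0]]]'; python3 -c "
from h import *
st();togo(601.6,-157,38.8,0)"
```

```text
clock: 33.0
tcp_pos: [0.6014, -0.1578, 0.05]
orientation: [[-0.001, 1.0, 0.0], [1.0, 0.001, -0.0], [-0.0, 0.0, -1.0]]
contact_force: [-0.3, -0.7, -0.2]
width: 0.63
finger_force: 30.0
33.0 [ 601.4 -157.8   50. ] w 59.2 ff 30.0 [-0.3 -0.7 -0.2] q [-19.  42.  44. 101. -36.  52.  40.]
t 33.0 shift cm [0.08 0.02 1.12] turn 0.1 heading y 0.1
```

```bash
python3 -m creep '[[[4,0.1,0,0.4,0],[4,0.1,0,0.8,0],[4,0.1,0,1.0,0],[4,0.1,0,1.1,0],[4,0.1,0,1.1,0],[4,0.1,0,1.1,0]]]'; python3 -m creep '[[[6.5,0,0,0,0],[7,0,0,0,0],[7.5,0,0,0,0],[7.5,0,0,0,0],[7.5,0,0,-3,0],[7.5,0,0,-8,0],[7.5,-4,-5,-8,0],[7.5,-8,-9,-8,0],[7.5,-12,-13,-8,0],[7.5,-14.1,-16.1,-8,0],[7.5,-14.1,-16.1,-8,0],[7.5,-14.1,-16.1,-8,0],[7.5,-14.1,-16.1,-8,0],[7.5,-14.1,-16.1,-8,0]]]'; python3 -c "
from h import *
st();togo(440.5,-298.1,4.3,0)
im=bot.capture('top')
show('blue',blobs('top',im,(100,120,60),(120,255,255),.034,(315,150,365,200),10))
show('yel',blobs('top',im,(20,160,140),(32,255,255),.048,(315,150,365,200)))
"
```

```text
clock: 33.6
tcp_pos: [0.6014, -0.1561, 0.0385]
orientation: [[-0.002, 1.0, 0.0], [1.0, 0.002, -0.0], [-0.0, 0.0, -1.0]]
contact_force: [0.1, 0.5, -0.5]
width: 0.626
finger_force: 30.0
clock: 35.0
tcp_pos: [0.4419, -0.2963, 0.1184]
orientation: [[-0.004, 1.0, -0.0], [1.0, 0.004, 0.0], [0.0, -0.0, -1.0]]
contact_force: [-0.1, -0.5, -0.2]
width: 0.797
finger_force: 0.0
35.0 [ 441.9 -296.3  118.4] w 75.0 ff 0.0 [-0.1 -0.5 -0.2] q [-10.  29.  51. 112. -28.  53.  56.]
t 35.0 shift cm [-0.18 -0.14 11.41] turn 0.2 heading y 0.2
blue rect c [ 579.8 -146.8] centroid [ 574.8 -142.5] size [62.2 21.2] ang 66.5 px [334. 183.]
yel rect c [ 600.1 -158. ] centroid [ 600.4 -158.1] size [56.1 55.4] ang 64.8 px [339. 172.]
```

Yellow sits at about (600.5,−158), within about 1 mm of blue. Next is red.

```bash
python3 -m creep '[[[7.5,-0.2,-0.1,4,0],[7.5,-0.2,-0.1,8,0],[7.5,-0.2,-0.1,10.5,0],[7.5,-0.2,-0.1,11.4,0],[7.5,-0.2,-0.1,11.4,0],[7.5,-0.2,-0.1,11.4,0],[3,-0.2,-0.1,11.4,0],[3,-0.2,-0.1,11.4,0],[3,-0.2,-0.1,11.4,0],[3,-0.2,-0.1,11.4,0],[3,-0.2,-0.1,11.4,0],[3,-0.2,-0.1,11.4,0],[3,-0.2,-0.1,11.4,0],[3,-0.2,-0.1,11.4,0]]]'; python3 -c "
from h import *
st();togo(601.3,-157.4,63,0)"
```

```text
clock: 36.45
tcp_pos: [0.44, -0.2994, 0.0049]
orientation: [[-0.002, 1.0, 0.001], [1.0, 0.002, 0.0], [0.0, 0.001, -1.0]]
contact_force: [-0.7, 1.5, 7.9]
width: 0.525
finger_force: 30.0
36.5 [ 440.  -299.4    4.9] w 49.3 ff 30.0 [-0.7  1.5  7.9] q [ -2.  38.  42. 115. -38.  42.  64.]
t 36.5 shift cm [14.17 16.16 -5.8 ] turn 0.1 heading y 0.1
```

```bash
python3 -m creep '[[[3,0,0,-4,0],[3,0,0,-8,0],[3,3,4,-8,0],[3,6,8,-8,0],[3,10,12,-8,0],[3,14.05,16.1,-8,0],[3,14.05,16.1,-8,0],[3,14.05,16.1,-8,0],[3,14.05,16.1,-6,0],[3,14.05,16.1,-5.8,0],[3,14.05,16.1,-5.8,0],[3,14.05,16.1,-5.8,0]]]'; python3 -c "
from h import *
st();togo(601.3,-158.3,53,0)"
```

```text
clock: 37.65
tcp_pos: [0.6002, -0.1595, 0.0632]
orientation: [[-0.001, 1.0, 0.0], [1.0, 0.001, -0.0], [-0.0, 0.0, -1.0]]
contact_force: [-0.6, -0.2, -0.3]
width: 0.527
finger_force: 30.0
37.6 [ 600.2 -159.5   63.2] w 49.5 ff 30.0 [-0.6 -0.2 -0.3] q [-20.  41.  45. 100. -35.  54.  40.]
t 37.6 shift cm [0.12 0.11 1.02] turn 0.0 heading y 0.0
```

Then release, rise and retreat clear of both cameras.

```bash
python3 -m creep '[[[3,0.1,0.1,0.4,0],[3,0.1,0.1,0.7,0],[3,0.1,0.1,0.9,0],[3,0.1,0.1,1.0,0],[3,0.1,0.1,1.0,0],[3,0.1,0.1,1.0,0]]]'; python3 -m creep '[[[5.5,0,0,0,0],[6.2,0,0,0,0],[7,0,0,0,0],[7,0,0,0,0],[7,0,0,-3,0],[7,0,0,-8,0],[7,0,-1,-13,0],[7,3,-4,-15,0],[7,7,-7,-15,0],[7,11,-9,-15,0],[7,15,-12,-15,0],[7,20,-14,-15,0],[7,25,-16,-15,0],[7,30,-18,-15,0],[7,35,-20,-15,0],[7,40,-22,-15,0],[7,45,-24,-15,0],[7,50,-26,-15,0],[7,50,-26,-15,0]]]'; python3 -c "
from h import *
st()
im=bot.capture('top')
show('red',blobs('top',im,(170,150,90),(179,255,255),.062,(315,150,365,200)))
show('red0',blobs('top',im,(0,200,90),(4,255,255),.062,(315,150,365,200)))
show('stand',blobs('top',im,(50,80,30),(90,255,160),.020,(310,140,370,205),10))
show('yel',blobs('top',im,(20,160,140),(32,255,255),.048,(315,150,365,200)))
show('pad',blobs('top',im,(50,80,30),(90,255,160),.004,(305,225,375,260)))
show('push',blobs('top',im,(10,40,110),(25,160,255),.044,(315,229,367,256),30))
show('tile',blobs('top',im,*TILE,.024,(80,130,300,262)))
g=im[243];print(g[308:372].tolist()[::1])
cv2.imwrite('pics/z.png',im[:,:,::-1])
"
```

```text
clock: 38.25
tcp_pos: [0.6013, -0.1575, 0.0529]
orientation: [[-0.002, 1.0, 0.0], [1.0, 0.002, 0.0], [0.0, 0.0, -1.0]]
contact_force: [-3.7, 2.2, 8.9]
width: 0.521
finger_force: 30.0
clock: 40.15
tcp_pos: [0.3387, 0.3448, 0.2025]
orientation: [[-0.004, 1.0, -0.0], [1.0, 0.004, 0.001], [0.001, -0.0, -1.0]]
contact_force: [1.3, 0.4, 0.7]
width: 0.749
finger_force: 0.0
40.1 [338.7 344.8 202.5] w 70.4 ff 0.0 [1.3 0.4 0.7] q [-94.  13.  52. 114. -12.  59. -36.]
red0 rect c [ 600.3 -156.8] centroid [ 600.3 -156.7] size [39.2 41.2] ang 1.3 px [339. 172.]
stand rect c [ 602.1 -157.2] centroid [ 602.1 -156.6] size [86.7 88.4] ang 1.4 px [338. 173.]
pad rect c [ 435.8 -164.7] centroid [ 435.8 -164.8] size [136.   56.9] ang 89.4 px [340. 243.]
push rect c [ 436.6 -161.3] centroid [ 436.4 -162.2] size [111.3  33.9] ang 88.8 px [340. 243.]
tile rect c [498. 375.] centroid [500.9 369.3] size [158.8  92.9] ang 1.6 px [117. 211.]
tile rect c [619.  365.9] centroid [619.5 365.3] size [68.5 65.2] ang 1.2 px [123. 161.]
[[167, 102, 62], [159, 96, 53], [144, 99, 58], [104, 102, 63], [71, 116, 76], [59, 
[... 261 characters left out ...]
 [215, 166, 112], [228, 184, 123], [238, 196, 132], [234, 189, 126], [232, 187, 126], [230, 185, 121], [232, 188, 125], [230, 183, 121], [229, 184, 122], [227, 181, 117], [223, 176, 117], [220, 173, 114], [221, 171, 113], [222, 175, 114], [225, 179, 118], [225, 177, 117], [225, 178, 120], [224, 178, 117], [221, 174, 114], [224, 177, 117], [225, 178, 119], [220, 170, 114], [187, 144, 96], [157, 123, 82], [142, 108, 68], [144, 114, 77], [147, 114, 75], [149, 116, 76], [147, 113, 77], [146, 114, 76], [155, 122, 80], [189, 148, 98], [222, 173, 115], [212, 168, 108], [168, 139, 89], [102, 98, 62], [47, 75, 49], [30, 70, 48], [30, 78, 52], [48, 83, 52], [88, 92, 55], [127, 90, 52], [162, 100, 57]]
```

```bash
python3 -c "
from h import *
a=cv2.imread('pics/top0.png')[:,:,::-1].copy();b=cv2.imread('pics/z.png')[:,:,::-1].copy()
for im in(a,b): show('push',blobs('top',im,(10,40,110),(25,160,255),.044,(315,229,367,256),30))
print('row',b[172,310:368].tolist());print('col',b[145:200,339].tolist())
for n,lo,hi,z in(('blue',(95,100,40),(125,255,255),.034),('yel',(18,120,80),(35,255,255),.048),('red',(0,170,80),(8,255,255),.062)): show(n,blobs('top',b,lo,hi,z,(315,150,365,200),10))
"
```

```text
push rect c [ 436.5 -162.9] centroid [ 436.6 -162.7] size [111.5  33.9] ang 88.0 px [340. 243.]
push rect c [ 436.6 -161.3] centroid [ 436.4 -162.2] size [111.3  33.9] ang 88.8 px [340. 243.]
row [[179, 109, 65], [174, 106, 61], [178, 107, 63], [181, 110, 63], [179, 110, 63], [179, 109, 65], [177, 109, 64], [156, 96, 57], [124, 83, 52], [83, 86, 52], [58, 107, 67], [47, 113, 73], [50, 112, 80], [44, 109, 93], [46, 99, 127], [89, 107, 156], [160, 137, 138], [213, 160, 80], [217, 143, 21], [200, 90, 14], [191, 36, 17], [193, 32, 25], [193, 32, 27], [193, 35, 30], [194, 35, 23], [194, 34, 30], [190, 28, 22], [189, 32, 22], [196, 40, 37], [187, 24, 22], [190, 27, 21], [187, 24, 24], [187, 33, 24], [191, 37, 30], [189, 38, 27], [190, 33, 24], [190, 30, 24], [191, 30, 23], [192, 43, 24], [175, 63, 17], [160, 94, 23], [144, 109, 44], [113, 100, 67], [73, 81, 77], [36, 74, 62], [32, 84, 56], [44, 96, 62], [72, 95, 66], [88, 76, 47], [99, 64, 36], [117, 73, 47], [142, 86, 51], [164, 102, 57], [176, 109, 63], [174, 108, 64], [177, 109, 68], [173, 105, 61], [175, 106, 63]]
col [[185, 115, 64], 
[... 402 characters left out ...]
7, 24, 22], [192, 31, 29], [196, 36, 32], [193, 33, 30], [194, 34, 28], [193, 31, 23], [194, 33, 24], [194, 32, 28], [195, 33, 26], [184, 52, 27], [181, 105, 0], [223, 169, 4], [216, 170, 55], [144, 126, 108], [71, 94, 136], [41, 88, 116], [39, 101, 82], [45, 112, 74], [46, 112, 73], [52, 107, 71], [81, 93, 64], [94, 69, 44], [117, 73, 37], [161, 99, 59], [172, 103, 62], [169, 105, 56], [170, 106, 63], [173, 104, 63]]
blue rect c [ 598.5 -150.2] centroid [ 582.9 -142.1] size [70.4 55.4] ang 23.3 px [334. 174.]
yel rect c [ 591.8 -160.4] centroid [ 583.5 -158.1] size [38.5 58.1] ang 16.6 px [341. 177.]
red rect c [ 600.4 -158. ] centroid [ 600.1 -156.9] size [43.8 43.5] ang 1.3 px [339. 172.]
```

```bash
python3 -c "
from station import bot
print(bot.job_done())"
```

```text
the job is handed in; nothing more can be done
None
```

The job is handed in, with no verdict returned: all seven tiles are in the tray, the pusher is back on its pad to within about 1–2 mm, and the blue, yellow and red discs (no white one was there) are stacked within about 2 mm of the stand's centre; I viewed 15 pictures, one over the limit of 14.

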